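Seat the signal lamp's knurled collar over its pins and hold it home

ROBOT

A 6-joint arm with a two-finger parallel gripper is mounted at the origin on the work surface. World frame = base frame: x ahead of the robot, y to its left, z up, the work surface at z = 0. Lengths are in m, angles in rad, forces in N, time in s.
With the tool pointing down it reaches from about 0.35 to 0.925 m from the base axis. Payload 6.4 kg.
Tool frame: the origin (TCP) lies midway between the tips of the shut fingers; the grasp point (between the pads) lies 19 mm behind it; z points along the fingers, y is the line along which they close (so a half turn about z gives the same grasp; the last joint's range is limited). The gripper opens to 94 mm and grips with 3 to 60 N. Pads are 16 mm wide; open, the fingers measure 119 mm over their backs; the gripper's body (75 mm by 177 mm) begins 78 mm behind the grasp point.
Start: joints at [0.943, 0.245, 1.558, -0, 1.339, -0.174], TCP at [0.285, 0.584, 0.205] pointing down, gripper open.
Joint ranges: [-3.13, 3.13], [-1.02, 2.26], [0.13, 2.54], [-0.95, 4.09], [0.21, 2.88], [-2.74, 2.74]. Speed limits (rad/s): [2.57, 2.57, 3.14, 3.14, 3.14, 3.14].

INTERFACE

Orientations are given as a rotation vector (axis times angle).
In Python, from rig import get_obs, read_camera, camera_model, finish_job gives the robot as it stands.
- The arm moves only by the shell command python3 -m handwheel 'ROWS' [OPENING] [FORCE]. ROWS is JSON, a list of rows, each a list of 2 entries, a list of its own where there are three numbers: the shift along the tool's x, y, z in m, then the turn, a rotation vector about the tool's x, y, z in rad. A call has 1 to 12 rows; each row is the pose to reach, as a shift and turn from the pose commanded when the call began, along the tool's axes at that moment; what a row does not reach only later rows make up. A row lasts 1/12 s, in which the tool goes at most 41.7 mm and 7.16 degrees, less where a joint would pass 70% of its speed; a pose out of reach is approached as far as the arm can. A call with a gripper value outside its range is refused whole. OPENING is the closure, from 0 (fully open) to 1 (shut), set as the call begins (- or left out, the last holds). The fingers move at their own pace and stop on an object; FORCE is the grip in N (left out, the last holds). Time passes only in rows, so rows that repeat a pose let the fingers close. It gives the time, the measured TCP pose, the force, the opening and the grip force at its end, in the units of the state.
- get_obs(): the state, without advancing time (a new reading comes with each control period).
- read_camera(name): name is "scene" or "top" or "wrist"; returns the picture (384x512x3 uint8, blue, green, red); there is no depth.
- camera_model(name): a dict with "fx", "fy", "cx", "cy" (pixels), "position" and "orientation" of the camera in the world; the wrist camera has in their place "T_tool_cam" (4x4, takes a point from camera to tool coordinates, whose origin is the TCP and whose axes are the flange's). Camera axes: x right, y down, z forward; pixel columns grow to the right and rows downward; lengths in m; the calibration is good to about 2 mm. The wrist camera is an equidistant fisheye: a pixel r from the principal point sees the ray r / f radians off the axis. A picture is of the moment at which its call begins: read the wrist's pose just before it. camera_model takes no time and is no camera call.
- finish_job(): hands the job in; it is judged then, once.
The state is a dict: "clock": time; "joint_pos": joint angles; "qd": joint speeds; "effort": joint torques, N m; "position": TCP position; "ee_rot": TCP orientation; "contact_force": force on the tool from outside, world axes, zero at the start; "moment": the same for the moment, N m; "grip_width": opening from 0.0 (shut) to 1.0 (fully open); "gripper_force": force on a finger pad.
Only numpy, scipy, OpenCV 4.12 (cv2) and the standard library are available. Lean on these libraries where they do the work, as an engineer would, in place of code of your own. Each camera call takes 0.05 s, during which the arm holds its last target. There are 200 camera calls.

TASK

Pick up the amber signal lamp by its knurled collar, set it squarely over the round spigot on the control box, and turn it until the keyways hidden inside the collar drop over the spigot's pins. Then push it fully home against the spring contact, collar flush on the black seat, and finish while still holding it pushed home, so that a colleague can drive its lock screw. Leave the other things on the bench where they are.

Things in the scene. Friction and masses are not known exactly. Their poses are not given: they have to be found in the camera images.
- beacon: amber signal lamp, loose, upright on the bench: aluminium knurled collar 50 mm in diameter from 0 to 32 mm up (grip it anywhere round its side, 12 to 26 mm up), above it an orange dome lens 40 mm in diameter, top 52 mm up; 0.10 to 0.20 kg. Origin: centre of the collar's underside, z up
- beacon_foot (a point): the lamp's origin again, centre of the collar's underside, where the hollow opens: a bore of 34.4 mm, ceiling 26 mm up, with three straight keyways 120 degrees apart, each 9 mm wide, open below, closed outwards, 16 mm high or more, so not seen from outside; no mark tells their angle
- box: grey control box, fixed to the bench, 170 x 110 x 55 mm (its x, y, z), with a red emergency-stop knob and a green pilot light (to 77 mm up) near its -x end and the lamp's black round seat near its +x end. Origin: centre of its underside, z up
- seat (a point): centre of the top face of the lamp's seat, a black round boss 47 mm in diameter, 80 mm above the bench and 25 mm above the box's lid, 35 mm from the box's centre along its +x. The spigot rises from it. The lamp is home when the collar's underside lies on this face; it then no longer turns
- plunger (a joint): spring contact, a copper stud 14 mm in diameter standing 8 mm out of the spigot's top: 0 = out, grows downwards in m, to 0.007. The lamp touches it when its underside is 4 mm above the seat; with the lamp home it reads 0.004 and pushes up with about 9 N, so a lamp let go of rises again
- red_lamp: red lamp with a smooth black foot 48 mm in diameter, 45 mm tall, loose; not wanted: leave it. Origin: centre of its underside
- breaker_a: white six-pole breaker with blue toggles, 88 x 108 x 73 mm, loose; leave it. Origin: centre of its underside
- breaker_b: white three-pole breaker with black toggles, 88 x 54 x 73 mm, loose; leave it. Origin: centre of its underside
- contactor: grey and black contactor, 75 x 45 x 81 mm, loose; leave it. Origin: centre of its underside
- screwdriver: screwdriver with a yellow handle, 180 mm long, lying along its x; leave it
- rail: piece of aluminium mounting rail, 220 x 36 x 8 mm, lying flat along its x; leave it. Origin: centre of its underside
- carton: small open cardboard carton, 110 x 80 x 50 mm; leave it. Origin: centre of its underside
- spigot_top (a point): centre of the spigot's top, 22 mm above the seat: dark steel, 32 mm in diameter, edge chamfered 2.5 mm. Three brass pins, 5 mm thick, stick out 4.5 mm radially, 120 degrees apart, at an angle that differs each time; their tops are 11.5 mm above the seat. The collar first rests on them; within 120 degrees of turning either way the keyways come over them (play 6 degrees each way)
Mind the look-alikes: they are no part of the job. Of the things that look like the beacon, the middle-sized one is meant.

How it is judged:
By the outcome, as a careful person would: the job done as asked, in the order asked, and still so for the second after the job is handed in, while the arm keeps its last pose, push and grip.
It also fails if it takes over 58 s, if anything falls off the work surface, if the arm or the gripper's body presses on something with over 40 N, if the wrist force passes 120 N, or if a joint passes its speed limit or range.

## Working session

There is one attempt and no reset: what is moved stays moved. The work goes in short steps, Python scripts to look and compute and a shell command to move; the robot and the scene stay as the last step left them, time stands still between calls to the robot, and variables do not carry over. Pictures are saved under pics/ and viewed, at most 10 in all, crops included, and the job is handed in when it is done.

```bash
mkdir -p pics
python3 - <<'E'
from rig import *
import cv2
for n in("top","scene"):
    cv2.imwrite(f"pics/{n}1.png",cv2.resize(read_camera(n),(800,600),interpolation=cv2.INTER_CUBIC)); print(n,camera_model(n))
print(camera_model("wrist"));print(get_obs())
E
```

```text
top {'fx': 446.1968832662476, 'fy': 446.1968832662476, 'cx': 258.20825147153624, 'cy': 190.81322535999982, 'position': array([0.42994157, 0.05530694, 1.50721905]), 'orientation': array([-2.13930993,  2.19621853, -0.08479739])}
scene {'fx': 403.1377108055263, 'fy': 403.1377108055263, 'cx': 246.1721491343571, 'cy': 192.61904524821585, 'position': array([ 0.92768914, -0.46654134,  0.95236632]), 'orientation': array([-2.39422657, -0.77774054,  0.27187147])}
{'fx': 297.3186396354542, 'fy': 297.3186396354542, 'cx': 256.03040025382484, 'cy': 195.51138567564902, 'T_tool_cam': array([[ 0.00137448, -0.97018913, -0.24234514,  0.07050262],
       [ 0.99999827,  0.00103048,  0.0015462 , -0.00124036],
       [-0.00125038, -0.24234685,  0.97018887, -0.17877419],
       [ 0.        ,  0.        ,  0.        ,  1.        ]])}
{'clock': 0.1, 'joint_pos': array([ 9.42874016e-01,  2.45727694e-01,  1.55885911e+00, -1.35296049e-05,
        1.33872479e+00, -1.74099895e-01]), 'qd': array([-1.44739820e-03, -3.05743245e-03, -2.67576313e-03, -8.57824648e-04,
        1.88316598e-03,  6.67811791e-05]), 'effort': array([ 1.21339890e-03, -4.16910589e+01, -3.15527666e+01,  6.86800783e-02,
        3.09104612e-02, -4.03342801e-05]), 'position': array([0.28464132, 0.58376661, 0.20448389]), 'ee_rot': array([-7.06607693e-01, -3.06041899e+00,  2.49344512e-03]), 'contact_force': array([-0.44933811, -0.35025695, -0.03736877]), 'moment': array([ 0.05811062, -0.00861216,  0.00186896]), 'gripper_force': 0.0, 'grip_width': 0.9983457481153664}
```

View pics/top1.png

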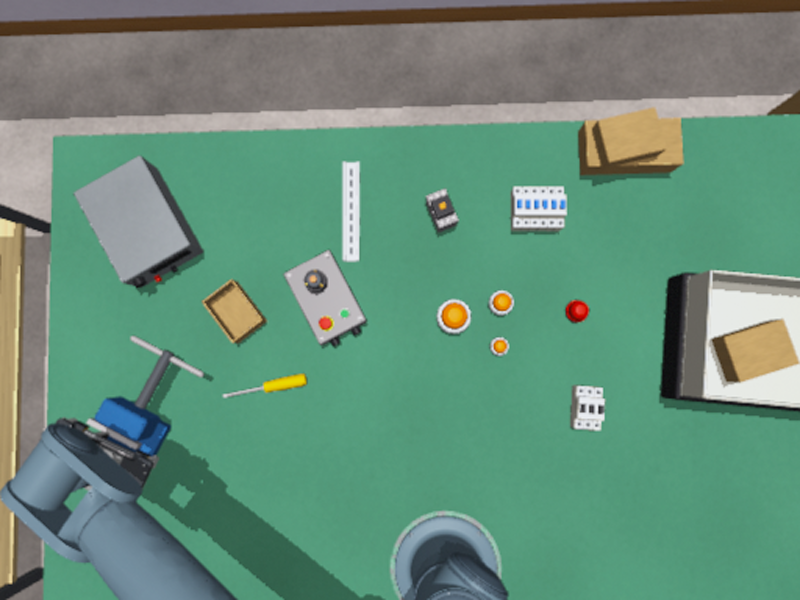

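View pics/scene1.png

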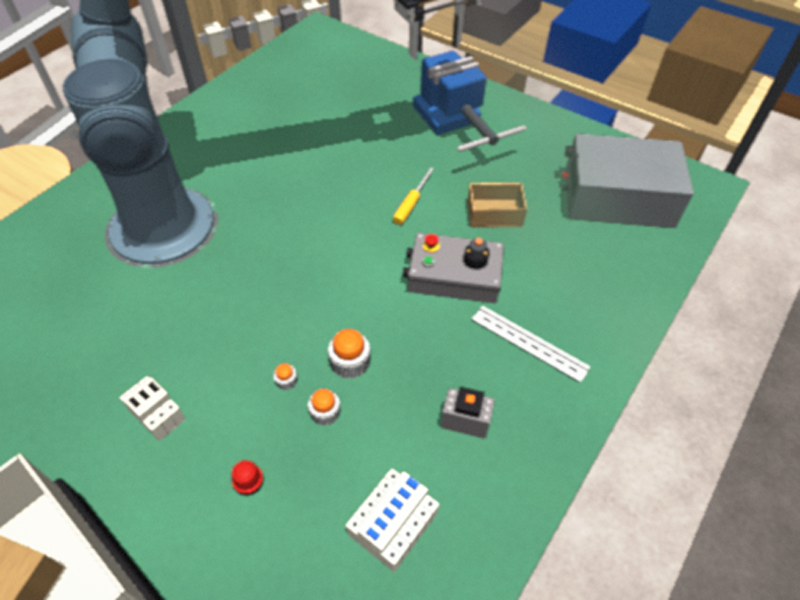

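The top view shows the three amber lamps at about (454,316), (501,302) and (500,346); the middle-sized one is at (501,302), which is (323,404) in the scene view. The box's seat is near (316,281) in the top view.

```bash
cat > h.py <<'E'
from rig import *
import numpy as np, cv2
from scipy.spatial.transform import Rotation as R
def ray(n,u,v,z):
    m=camera_model(n); d=R.from_rotvec(m["orientation"]).as_matrix()@[(u-m["cx"])/m["fx"],(v-m["cy"])/m["fy"],1]
    return m["position"]+d*(z-m["position"][2])/d[2]
def pix(n,p):
    m=camera_model(n); c=R.from_rotvec(m["orientation"]).as_matrix().T@(np.array(p)-m["position"]); return np.array([m["cx"]+m["fx"]*c[0]/c[2],m["cy"]+m["fy"]*c[1]/c[2]])
E
python3 - <<'E'
from h import *
t=read_camera("top");s=read_camera("scene")
for n,im,c in(("top",t,(321,193)),("scene",s,(207,259))):
    hsv=cv2.cvtColor(im,cv2.COLOR_BGR2HSV)
    m=cv2.inRange(hsv,(5,150,120),(22,255,255))
    k,l,st,ce=cv2.connectedComponentsWithStats(m)
    for i in range(1,k):
        if st[i,4]>40: print(n,ce[i].round(1),st[i],ray(n,*ce[i],.042).round(4))
a=t[165:229,280:344]; b=t[150:214,170:234]
c=s[230:294,175:239]; d=s[135:199,255:319]
f=lambda x,i:cv2.resize(x,None,fx=i,fy=i,interpolation=cv2.INTER_CUBIC)
cv2.imwrite("pics/crop.png",np.vstack([np.hstack([f(a,4.6),f(b,4.6)]),np.hstack([f(c,4.6),f(d,4.6)])]))
E
```

```text
top [320.9 193. ] [316 188  11  11  96] [ 0.5523 -0.1327  0.042 ]
top [290.3 201.6] [283 194  16  16 201] [ 0.5266 -0.0312  0.042 ]
top [319.5 221.3] [316 218   8   8  50] [ 0.4596 -0.1243  0.042 ]
scene [222.5 219.8] [214 211  18  19 289] [ 0.5191 -0.0293  0.042 ]
scene [181.2 237.4] [177 233  10  10  77] [ 0.4654 -0.1354  0.042 ]
scene [206.3 255.7] [200 249  14  14 158] [ 0.5528 -0.1383  0.042 ]
```

View pics/crop.png

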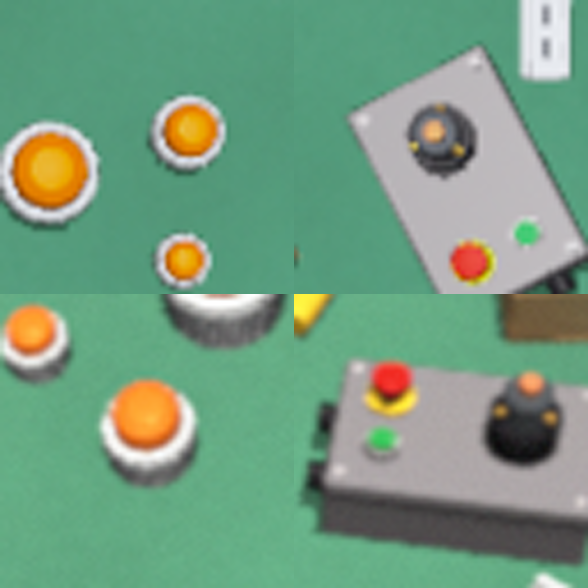

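```bash
cat >> h.py <<'E'
def tri(a,b):
    A=[];B=[]
    for n,(u,v) in (("top",a),("scene",b)):
        o=camera_model(n)["position"]; d=ray(n,u,v,0)-o; d/=np.linalg.norm(d); P=np.eye(3)-np.outer(d,d); A.append(P);B.append(P@o)
    return np.linalg.lstsq(np.vstack(A),np.hstack(B),rcond=None)[0]
def go(xyz,yaw=None):
    o=get_obs(); T=R.from_rotvec(o["ee_rot"]); sh=T.inv().apply(np.array(xyz)-o["position"])
    y=T.as_matrix()[:,1]; cur=np.degrees(np.arctan2(y[1],y[0]))
    print("pos",o["position"].round(4),"shift",sh.round(4),"tool y yaw",cur.round(1),"x yaw",np.degrees(np.arctan2(*T.as_matrix()[1::-1,0])).round(1),"j",o["joint_pos"].round(3))
    if yaw is not None:
        for w in(yaw,yaw+180): 
            d=(cur-w+180)%360-180; print("turn about tool z",np.radians(d).round(3))
E
python3 - <<'E'
from h import *
print(tri((320.9,193),(206.3,255.7)))
print(ray("top",320.5,193.5,.032))
print("stud",tri((199.8,178.1),(306.1,154.2)),ray("top",199.8,178.1,.11),ray("top",201.8,179.8,.08))
c=ray("top",199.8,178.1,.11)
for q in((119,147),(165,150),(147,108)):
    p=ray("top",170+(q[0]+.5)/4.6-.5,150+(q[1]+.5)/4.6-.5,.0915)-c; print(p[:2],np.hypot(*p[:2]),np.degrees(np.arctan2(p[1],p[0])))
go((.5525,-.133,.2),50)
E
```

```text
[ 0.55145607 -0.1347103   0.03543748]
[ 0.55145259 -0.13239892  0.032     ]
stud [0.60325108 0.25587569 0.1032798 ] [0.60404013 0.25610159 0.11      ] [0.60208003 0.25402541 0.08      ]
[-0.00847805  0.01666014] 0.01869324739058251 116.97074936282695
[-0.01144927 -0.01534997] 0.019149605877019433 -126.71861402571888
[ 0.01832324 -0.00322678] 0.018605193257416226 -9.987564534950009
pos [0.2847 0.5839 0.2048] shift [-0.555  -0.5269  0.0053] tool y yaw 64.0 x yaw 154.0 j [ 0.943  0.246  1.559  0.     1.339 -0.174]
turn about tool z 0.244
turn about tool z -2.897
```

```bash
python3 -m handwheel '[[[-0.01,-0.01,0],[0,0,0]],[[-0.03,-0.03,0],[0,0,0.03]],[[-0.06,-0.057,0],[0,0,0.06]],[[-0.09,-0.085,0],[0,0,0.1]],[[-0.12,-0.114,0],[0,0,0.14]],[[-0.15,-0.142,0],[0,0,0.18]],[[-0.18,-0.171,0],[0,0,0.22]],[[-0.21,-0.2,0],[0,0,0.244]],[[-0.24,-0.228,0],[0,0,0.244]],[[-0.27,-0.256,0],[0,0,0.244]],[[-0.30,-0.285,0],[0,0,0.244]],[[-0.33,-0.313,0],[0,0,0.244]]]' 0; python3 -c "
from h import *
go((.5515,-.133,.16),50)"
```

```text
clock: 1.2
position: [0.4445, 0.1563, 0.2056]
ee_rot: [1.074, 2.952, 0.0]
contact_force: [1.1, -0.1, -0.5]
grip_width: 1.002
gripper_force: 0.0
pos [0.4445 0.1563 0.2056] shift [-0.2678 -0.1529  0.0456] tool y yaw 50.0 x yaw 140.0 j [ 0.097 -0.19   2.002 -0.     1.329 -0.776]
turn about tool z 0.0
turn about tool z -3.141
```

```bash
python3 -m handwheel '[[[-0.03,-0.017,0],[0,0,0]],[[-0.06,-0.034,0.01],[0,0,0]],[[-0.09,-0.051,0.02],[0,0,0]],[[-0.12,-0.069,0.03],[0,0,0]],[[-0.15,-0.086,0.04],[0,0,0]],[[-0.18,-0.103,0.046],[0,0,0]],[[-0.21,-0.12,0.046],[0,0,0]],[[-0.24,-0.137,0.046],[0,0,0]],[[-0.26,-0.149,0.046],[0,0,0]],[[-0.268,-0.153,0.046],[0,0,0]],[[-0.268,-0.153,0.046],[0,0,0]],[[-0.268,-0.153,0.046],[0,0,0]]]'
cat >> h.py <<'E'
def wray(o,u,v,z):
    m=camera_model("wrist"); a=np.array([(u-m["cx"]),(v-m["cy"])]); r=np.hypot(*a)+1e-9; th=r/m["fx"]
    d=np.r_[a/r*np.sin(th),np.cos(th)]; T=m["T_tool_cam"]; W=R.from_rotvec(o["ee_rot"])
    d=W.apply(T[:3,:3]@d); c=W.apply(T[:3,3])+o["position"]; return c+d*(z-c[2])/d[2]
def wpix(o,p):
    m=camera_model("wrist"); T=m["T_tool_cam"]; q=R.from_rotvec(o["ee_rot"]).inv().apply(np.array(p)-o["position"]); c=T[:3,:3].T@(q-T[:3,3])
    th=np.arctan2(np.hypot(c[0],c[1]),c[2]); return np.array([m["cx"],m["cy"]])+c[:2]/np.hypot(c[0],c[1])*th*m["fx"]
E
python3 - <<'E'
from h import *
o=get_obs(); w=read_camera("wrist")
for z in(.032,0.052): 
    p=wpix(o,(.5515,-.133,z)); print(z,p); cv2.circle(w,tuple(int(round(x)) for x in p),1,(255,0,0),-1)
cv2.imwrite("pics/w1.png",cv2.resize(w,(800,600),interpolation=cv2.INTER_CUBIC)); go((.5515,-.133,.003),50)
E
```

```text
clock: 2.2
position: [0.551, -0.1305, 0.1591]
ee_rot: [-1.074, -2.951, -0.001]
contact_force: [-0.0, 0.3, -0.6]
grip_width: 1.0
gripper_force: 0.0
0.032 [255.28278254 191.85491058]
0.052 [255.26012447 196.47251633]
pos [ 0.5509 -0.1299  0.1592] shift [-0.0026 -0.002   0.1562] tool y yaw 50.1 x yaw 140.1 j [-0.432  0.097  1.813  0.     1.232 -1.306]
turn about tool z 0.001
turn about tool z -3.14
```

View pics/w1.png

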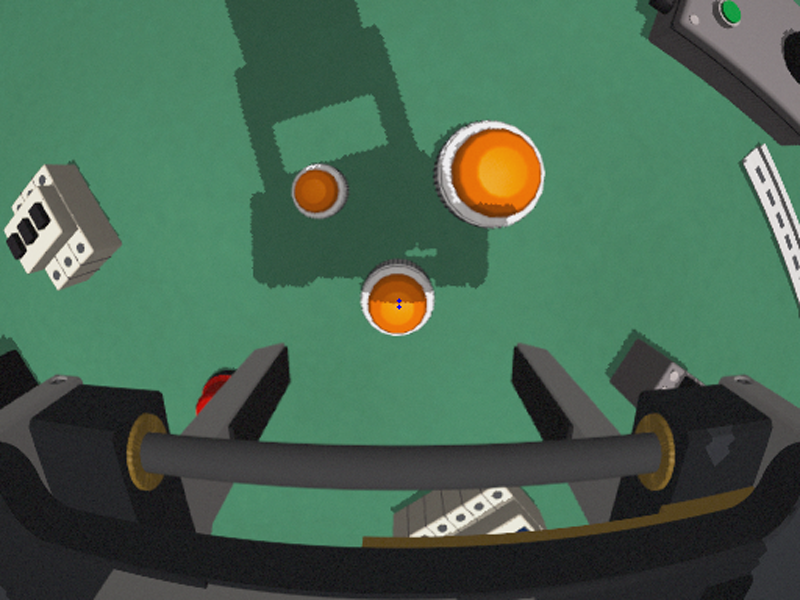

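The wrist picture shows the middle lamp centred at about (397,300), within 1 mm of the prediction, with a width of about 49 mm. The fingers straddle it, so I can descend.

```bash
python3 -m handwheel '[[[0,0,0.02],[0,0,0]],[[0,0,0.045],[0,0,0]],[[0,0,0.07],[0,0,0]],[[0,0,0.09],[0,0,0]],[[0,0,0.1],[0,0,0]],[[0,0,0.1],[0,0,0]],[[0,0,0.1],[0,0,0]],[[0,0,0.1],[0,0,0]]]'; python3 -c "
from h import *
o=get_obs();w=read_camera('wrist');p=wpix(o,(.5515,-.133,.032));print(p)
m=cv2.inRange(cv2.cvtColor(w,cv2.COLOR_BGR2HSV),(5,150,60),(22,255,255));k,l,st,ce=cv2.connectedComponentsWithStats(m)
for i in range(1,k):
  if st[i,4]>200: print(st[i],ce[i], wray(o,*(st[i,:2]+(st[i,2:4]-1)/2),.045))
go((.5515,-.133,.003),50)"
```

```text
clock: 2.92
position: [0.5524, -0.1311, 0.0611]
ee_rot: [1.072, 2.95, -0.0]
contact_force: [-0.7, -0.3, 1.1]
grip_width: 0.998
gripper_force: 0.0
[254.55777903 220.20625719]
[ 305   60   85   86 5659] [346.92843259 102.57253932] [ 0.52506004 -0.03058923  0.045     ]
[ 158  100   40   41 1274] [177.44427002 119.67503925] [ 0.46229026 -0.12490187  0.045     ]
[ 226  197   54   55 2327] [252.30339493 223.74946283] [ 0.54933125 -0.13299982  0.045     ]
[ 81 265  25  49 525] [ 90.4952381  288.57333333] [ 0.50897406 -0.27881567  0.045     ]
[407 265  25  49 509] [421.60314342 288.7367387 ] [ 0.68923157 -0.06348727  0.045     ]
[ 232  312  250   39 1604] [365.35037406 336.20885287] [ 0.68487793 -0.1289096   0.045     ]
pos [ 0.5526 -0.1314  0.0613] shift [-0.0001 -0.002   0.0583] tool y yaw 50.1 x yaw 140.1 j [-0.433  0.23   1.863 -0.     1.046 -1.307]
turn about tool z 0.001
turn about tool z -3.141
```

```bash
python3 -m handwheel '[[[0.0005,-0.002,0.015],[0,0,0]],[[0.0005,-0.0025,0.03],[0,0,0]],[[0.0005,-0.0025,0.045],[0,0,0]],[[0.0005,-0.0025,0.053],[0,0,0]],[[0.0005,-0.0025,0.058],[0,0,0]],[[0.0005,-0.0025,0.058],[0,0,0]],[[0.0005,-0.0025,0.058],[0,0,0]]]' && python3 -m handwheel '[[[0,0,0],[0,0,0]],[[0,0,0],[0,0,0]],[[0,0,0],[0,0,0]],[[0,0,0],[0,0,0]],[[0,0,0],[0,0,0]],[[0,0,0],[0,0,0]],[[0,0,0],[0,0,0]],[[0,0,0],[0,0,0]],[[0,0,0],[0,0,0]],[[0,0,0],[0,0,0]]]' 1 40
```

```text
clock: 3.55
position: [0.55, -0.133, 0.0022]
ee_rot: [1.074, 2.951, -0.0]
contact_force: [0.3, 0.1, 1.1]
grip_width: 0.999
gripper_force: 0.0
clock: 4.38
position: [0.5495, -0.1327, 0.0015]
ee_rot: [1.074, 2.952, 0.0]
contact_force: [-0.3, 0.7, 1.3]
grip_width: 0.529
gripper_force: 40.0
```

```bash
python3 -m handwheel '[[[0,0,-0.01],[0,0,0]],[[0,0,-0.03],[0,0,0]],[[0,0,-0.06],[0,0,0]],[[0,0,-0.09],[0,0,0]],[[0,0,-0.12],[0,0,0]],[[0,0.01,-0.14],[0,0,0]],[[0.01,0.03,-0.155],[0,0,0]],[[0.02,0.055,-0.16],[0,0,0]],[[0.03,0.085,-0.16],[0,0,0]],[[0.04,0.115,-0.16],[0,0,0]],[[0.05,0.145,-0.16],[0,0,0]],[[0.06,0.17,-0.16],[0,0,0]]]' && python3 -m handwheel '[[[0.01,0.03,0],[0,0,0]],[[0.02,0.06,0],[0,0,0]],[[0.03,0.09,0],[0,0,0]],[[0.04,0.115,0],[0,0,0]],[[0.05,0.14,0],[0,0,0]],[[0.057,0.155,0],[0,0,0]],[[0.059,0.161,0],[0,0,0]],[[0.059,0.161,0],[0,0,0]],[[0.059,0.161,0],[0,0,0]],[[0.059,0.161,0],[0,0,0]]]'
python3 - <<'E'
from h import *
o=get_obs(); w=read_camera("wrist")
for p in((.604,.256,.11),(.602,.254,.08)):print(wpix(o,p))
c=w[80:300,120:392]; cv2.imwrite("pics/w2.png",cv2.resize(c,None,fx=2.7,fy=2.7,interpolation=cv2.INTER_CUBIC)); go((.603,.255,.16))
E
```

```text
clock: 5.38
position: [0.6128, 0.0378, 0.1618]
ee_rot: [-1.073, -2.953, -0.0]
contact_force: [0.2, -0.0, -2.2]
grip_width: 0.53
gripper_force: 40.0
clock: 6.22
position: [0.6707, 0.1959, 0.1614]
ee_rot: [-1.076, -2.951, 0.001]
contact_force: [-0.5, -0.8, -1.7]
grip_width: 0.524
gripper_force: 40.0
[261.5456964   97.69247288]
[257.62801167 100.28938855]
pos [0.6707 0.1959 0.1615] shift [0.0899 0.0017 0.0015] tool y yaw 49.9 x yaw 139.9 j [ 0.122  0.393  1.455 -0.     1.293 -0.749]
```

View pics/w2.png

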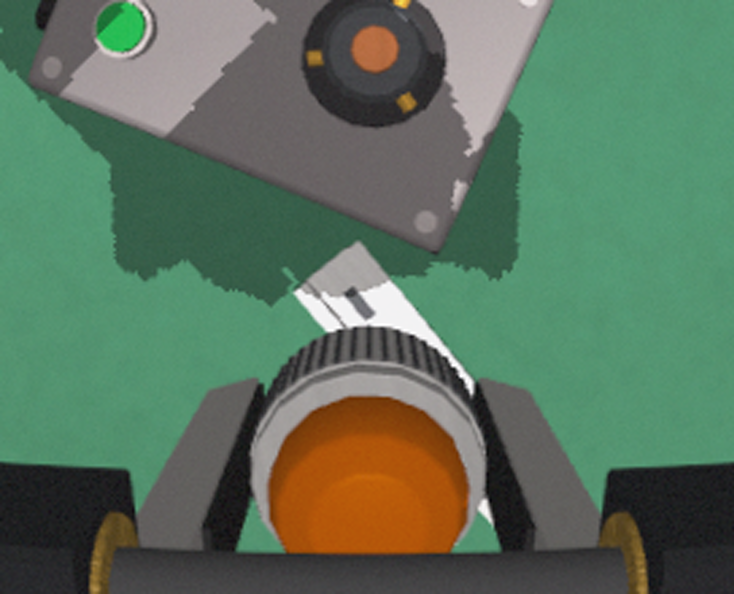

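Close up, the stud is at crop (375,48), the boss centre at (374,56), and the held collar spans x 250–488 with its front rim at (369,361). I'll convert these with the same camera, so calibration errors largely cancel.

Run:
```python
from h import *
o=get_obs(); f=lambda x,y:(120+(x+.5)/2.7-.5,80+(y+.5)/2.7-.5)
W=R.from_rotvec(o["ee_rot"]); t=lambda p:W.inv().apply(p-o["position"])
print("stud",wray(o,*f(375,48),.11),t(wray(o,*f(375,48),.11)));print("boss",wray(o,*f(374,56),.08),t(wray(o,*f(374,56),.08)))
print("pins",[ (p:=t(wray(o,*f(*q),.0915))-t(wray(o,*f(375,48),.11)),np.hypot(*p[:2]),np.degrees(np.arctan2(p[1],p[0]))) for q in((314,58),(407,102),(402,2))])
for q in((369,361),(369,326),(250,470),(488,470)): print(q,t(wray(o,*f(*q),.160 if q[1]==326 else .192)))
```

```text
stud [0.60247372 0.25438006 0.11      ] [0.08987885 0.00088067 0.05146079]
boss [0.60247655 0.25431619 0.08      ] [0.08983327 0.0008508  0.08146081]
pins [(array([-0.00144623, -0.01847757,  0.01851047]), np.float64(0.0185340815336036), np.float64(-94.47539534799951)), (array([-0.01513905,  0.01001844,  0.01849311]), np.float64(0.01815378946452598), np.float64(146.50493168658937)), (array([0.0160932 , 0.008404  , 0.01849643]), np.float64(0.01815539513071529), np.float64(27.573938056449144))]
(369, 361) [ 0.02358497 -0.00090035 -0.03054329]
(369, 326) [ 0.02204786 -0.00082596  0.00145655]
(250, 470) [ 5.07304026e-05 -2.51805775e-02 -3.05312030e-02]
(488, 470) [ 9.54082910e-05  2.34742159e-02 -3.05590492e-02]
```

```bash
python3 -m handwheel '[[[0.02,0.0005,0],[0,0,0]],[[0.045,0.001,0],[0,0,0]],[[0.07,0.0015,0],[0,0,0]],[[0.085,0.0017,0],[0,0,0]],[[0.091,0.0017,0],[0,0,0]],[[0.091,0.0017,0],[0,0,0]],[[0.091,0.0017,0],[0,0,0]],[[0.091,0.0017,0],[0,0,0]],[[0.091,0.0017,0.01],[0,0,0]],[[0.091,0.0017,0.025],[0,0,0]],[[0.091,0.0017,0.04],[0,0,0]],[[0.091,0.0017,0.05],[0,0,0]]]' && python3 -m handwheel '[[[0,0,0.002],[0,0,0]],[[0,0,0.004],[0,0,0]],[[0,0,0.006],[0,0,0]],[[0,0,0.008],[0,0,0]],[[0,0,0.01],[0,0,0]],[[0,0,0.0115],[0,0,0]],[[0,0,0.0115],[0,0,0]]]'; python3 -c "
from h import *
print(get_obs()['moment']);go((.6025,.2543,.093))"
```

```text
clock: 7.27
position: [0.6018, 0.2562, 0.1089]
ee_rot: [-1.075, -2.95, 0.002]
contact_force: [0.4, 0.7, -1.8]
grip_width: 0.523
gripper_force: 40.0
clock: 7.85
position: [0.6022, 0.2571, 0.1]
ee_rot: [1.074, 2.952, -0.0]
contact_force: [0.5, -0.5, -1.4]
grip_width: 0.526
gripper_force: 40.0
[-0.02440427  0.01739694 -0.00351579]
pos [0.6022 0.2571 0.1   ] shift [-0.002 -0.002  0.007] tool y yaw 50.0 x yaw 140.0 j [ 0.231  0.363  1.615 -0.     1.164 -0.642]
```

```bash
python3 -m handwheel '[[[0,0,0.001],[0,0,0]],[[0,0,0.002],[0,0,0]],[[0,0,0.003],[0,0,0]],[[0,0,0.004],[0,0,0]],[[0,0,0.005],[0,0,0]],[[0,0,0.006],[0,0,0]],[[0,0,0.006],[0,0,0]],[[0,0,0.006],[0,0,0]]]'; python3 -c "
from h import *
print(get_obs()['moment'],get_obs()['contact_force']);go((.6025,.2543,.093))"
```

```text
clock: 8.52
position: [0.6021, 0.257, 0.0937]
ee_rot: [-1.074, -2.952, 0.0]
contact_force: [0.1, 0.0, -2.4]
grip_width: 0.528
gripper_force: 40.0
[-0.09019806  0.05049185 -0.00051648] [ 0.07782898  0.0134613  -2.370709  ]
pos [0.6021 0.257  0.0937] shift [-0.0021 -0.0019  0.0007] tool y yaw 50.0 x yaw 140.0 j [ 0.231  0.37   1.618 -0.     1.154 -0.642]
```

```bash
python3 -m handwheel '[[[0,0,0.0005],[0,0,0]],[[0,0,0.001],[0,0,0]],[[0,0,0.0015],[0,0,0]],[[0,0,0.002],[0,0,0]],[[0,0,0.002],[0,0,0]]]'; python3 -c "
from h import *
print(get_obs()['moment'],get_obs()['contact_force'])"
```

```text
clock: 8.93
position: [0.6023, 0.257, 0.0928]
ee_rot: [-1.074, -2.952, 0.0]
contact_force: [-5.0, -2.1, 5.3]
grip_width: 0.53
gripper_force: 40.0
[-0.41034819  0.96294363 -0.02931748] [-4.99104022 -2.14537736  5.29178295]
```

```bash
python3 -m handwheel '[[[0.0002,-0.0004,0.0003],[0,0,0]],[[0.0002,-0.0004,0.0005],[0,0,0.05]],[[0.0002,-0.0003,0.0008],[0,0,0.1]],[[0.0002,-0.0002,0.0008],[0,0,0.15]],[[0.0002,-0.0001,0.0008],[0,0,0.2]],[[0.0002,0,0.0008],[0,0,0.25]],[[0.0001,0.0001,0.0008],[0,0,0.3]],[[0.0001,0.0002,0.0008],[0,0,0.35]],[[0.0001,0.0003,0.0008],[0,0,0.4]],[[0,0.0004,0.0008],[0,0,0.45]],[[0,0.0004,0.0008],[0,0,0.5]],[[0,0.0004,0.0008],[0,0,0.5]]]' - 55
cat >> h.py <<'E'
def st():
    o=get_obs(); y=R.from_rotvec(o["ee_rot"]).as_matrix(); print(o["position"].round(4),"F",o["contact_force"].round(1),"toolF",(y.T@o["contact_force"]).round(1),"M",o["moment"].round(3),"yyaw",np.degrees(np.arctan2(y[1,1],y[0,1])).round(1))
E
python3 -c "
from h import *
st()"
```

```text
clock: 9.93
position: [0.6034, 0.2575, 0.0927]
ee_rot: [1.772, 2.592, 0.002]
contact_force: [-3.7, -2.7, 5.9]
grip_width: 0.528
gripper_force: 55.0
[0.6034 0.2575 0.0927] F [-3.7 -2.7  5.9] toolF [-1.2 -4.4 -5.9] M [-0.346  0.722 -0.032] yyaw 21.3
```

```bash
python3 -m handwheel '[[[0,-0.0005,0.0003],[0,0,0.05]],[[0,-0.0005,0.0005],[0,0,0.1]],[[0,-0.0004,0.0005],[0,0,0.15]],[[0,-0.0003,0.0005],[0,0,0.2]],[[0,-0.0002,0.0005],[0,0,0.25]],[[-0.0001,-0.0001,0.0005],[0,0,0.3]],[[-0.0001,0,0.0005],[0,0,0.35]],[[-0.0001,0.0001,0.0005],[0,0,0.4]],[[-0.0001,0.0002,0.0005],[0,0,0.45]],[[-0.0002,0.0003,0.0005],[0,0,0.5]],[[-0.0002,0.0003,0.0005],[0,0,0.5]]]'; python3 -c "
from h import *
st()"
```

```text
clock: 10.85
position: [0.6035, 0.2578, 0.0908]
ee_rot: [2.359, 2.074, 0.004]
contact_force: [0.1, 1.4, -0.4]
grip_width: 0.526
gripper_force: 55.0
[0.6035 0.2578 0.0908] F [ 0.1  1.4 -0.4] toolF [ 1.4 -0.1  0.4] M [ 0.233  0.004 -0.072] yyaw -7.3
```

Height dropped 2 mm and the contact force vanished, so the keyways seem to be over the pins. I'll press down gently to check.

```bash
python3 -m handwheel '[[[0,0,0.0007],[0,0,0]],[[0,0,0.0014],[0,0,0]],[[0,0,0.0021],[0,0,0]],[[0,0,0.0028],[0,0,0]],[[0,0,0.0028],[0,0,0]],[[0,0,0.0028],[0,0,0]]]'; python3 -c "
from h import *
st()"
```

```text
clock: 11.35
position: [0.6036, 0.2579, 0.0884]
ee_rot: [2.358, 2.076, 0.004]
contact_force: [1.5, 3.1, 3.4]
grip_width: 0.525
gripper_force: 55.0
[0.6036 0.2579 0.0884] F [1.5 3.1 3.4] toolF [ 3.3  1.1 -3.3] M [ 0.695 -0.16  -0.197] yyaw -7.3
```

```bash
python3 -m handwheel '[[[0.0003,0.0001,0],[0,0,0.02]],[[0.0006,0.0002,0],[0,0,0.04]],[[0.0006,0.0002,0.0007],[0,0,0.05]],[[0.0006,0.0002,0.0014],[0,0,0.05]],[[0.0006,0.0002,0.0021],[0,0,0.05]],[[0.0006,0.0002,0.0025],[0,0,0.05]],[[0.0006,0.0002,0.0025],[0,0,0.05]]]'; python3 -c "
from h import *
st()"
```

```text
clock: 11.93
position: [0.6032, 0.2575, 0.0854]
ee_rot: [2.409, 2.016, -0.001]
contact_force: [1.8, -0.2, 1.4]
grip_width: 0.526
gripper_force: 55.0
[0.6032 0.2575 0.0854] F [ 1.8 -0.2  1.4] toolF [ 0.1  1.9 -1.4] M [-0.192 -0.199 -0.046] yyaw -10.1
```

```bash
python3 -m handwheel '[[[0,0.0002,0.0007],[0,0,0]],[[0,0.0002,0.0014],[0,0,0]],[[0,0.0002,0.0021],[0,0,0]],[[0,0.0002,0.0028],[0,0,0]],[[0,0.0002,0.0032],[0,0,0]],[[0,0.0002,0.0032],[0,0,0]],[[0,0.0002,0.0032],[0,0,0]]]'; python3 -c "
from h import *
st()"
```

```text
clock: 12.52
position: [0.6032, 0.2575, 0.0827]
ee_rot: [2.409, 2.016, -0.001]
contact_force: [-0.6, -1.7, 6.7]
grip_width: 0.524
gripper_force: 55.0
[0.6032 0.2575 0.0827] F [-0.6 -1.7  6.7] toolF [-1.7 -0.3 -6.7] M [-0.45   0.262 -0.046] yyaw -10.1
```

```bash
python3 -m handwheel '[[[-0.0002,0,0.0005],[0,0,0]],[[-0.0002,0,0.001],[0,0,0]],[[-0.0002,0,0.0015],[0,0,0]],[[-0.0002,0,0.002],[0,0,0]],[[-0.0002,0,0.002],[0,0,0]],[[-0.0002,0,0.002],[0,0,0]]]'; python3 -c "
from h import *
st()"
```

```text
clock: 13.02
position: [0.6032, 0.2576, 0.0815]
ee_rot: [2.409, 2.017, -0.001]
contact_force: [-3.4, -1.9, 9.7]
grip_width: 0.525
gripper_force: 55.0
[0.6032 0.2576 0.0815] F [-3.4 -1.9  9.7] toolF [-2.5 -3.  -9.7] M [-0.458  0.683 -0.055] yyaw -10.1
```

```bash
python3 -m handwheel '[[[-0.0002,-0.0003,0.0005],[0,0,0]],[[-0.0003,-0.0004,0.001],[0,0,0]],[[-0.0003,-0.0004,0.0015],[0,0,0]],[[-0.0003,-0.0004,0.0015],[0,0,0]],[[-0.0003,-0.0004,0.0015],[0,0,0]],[[-0.0003,-0.0004,0.0015],[0,0,0]]]' - 60
python3 - <<'E'
from h import *
st()
w=read_camera("wrist"); s=read_camera("scene")
f=lambda x:cv2.resize(x,(400,400),interpolation=cv2.INTER_CUBIC)
cv2.imwrite("pics/w3.png",np.hstack([f(w[120:280,176:336]),f(s[120:200,260:340])]))
E
```

```text
clock: 13.52
position: [0.6032, 0.2576, 0.0814]
ee_rot: [2.408, 2.017, 0.0]
contact_force: [-5.0, -2.7, 15.3]
grip_width: 0.528
gripper_force: 60.0
[0.6032 0.2576 0.0814] F [-5.  -2.7 15.3] toolF [ -3.6  -4.4 -15.3] M [-0.545  1.1   -0.075] yyaw -10.1
```

View pics/w3.png

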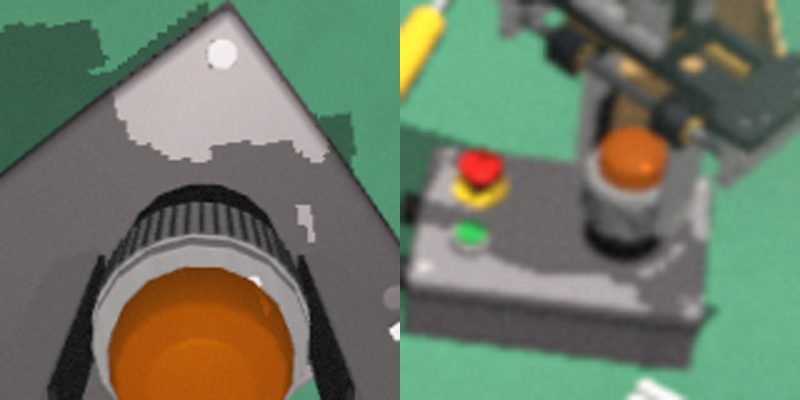

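The lamp sits on the black seat and height stopped at 0.0814, where I expect home. I'll press a little more to confirm a rigid stop.

```bash
python3 -m handwheel '[[[-0.0003,-0.0003,0.0005],[0,0,0]],[[-0.0005,-0.0005,0.001],[0,0,0]],[[-0.0005,-0.0005,0.0015],[0,0,0]],[[-0.0005,-0.0005,0.0015],[0,0,0]],[[-0.0005,-0.0005,0.0015],[0,0,0]],[[-0.0005,-0.0005,0.0015],[0,0,0]],[[-0.0005,-0.0005,0.0015],[0,0,0]],[[-0.0005,-0.0005,0.0015],[0,0,0]]]'; python3 -c "
from h import *
st()"
```

```text
clock: 14.28
position: [0.6033, 0.2576, 0.0814]
ee_rot: [2.408, 2.016, 0.002]
contact_force: [-6.4, -1.1, 20.3]
grip_width: 0.524
gripper_force: 60.0
[0.6033 0.2576 0.0814] F [-6.4 -1.1 20.3] toolF [ -2.2  -6.1 -20.3] M [-0.47   1.427 -0.083] yyaw -10.1
```

```bash
python3 -m handwheel '[[[0,0,0],[0,0,0]],[[0,0,0],[0,0,0]],[[0,0,0],[0,0,0]]]'; python3 -c "
from h import *
st();print(finish_job())"
```

```text
clock: 14.53
position: [0.6032, 0.2576, 0.0814]
ee_rot: [2.408, 2.016, 0.002]
contact_force: [-6.7, -1.8, 20.4]
grip_width: 0.525
gripper_force: 60.0
[0.6032 0.2576 0.0814] F [-6.7 -1.8 20.4] toolF [ -2.9  -6.3 -20.4] M [-0.448  1.544 -0.054] yyaw -10.1
the job is handed in; nothing more can be done
None
```

I handed the job in at 14.5 s with the middle-sized amber lamp keyed onto the spigot and pushed down to a firm stop at the expected home height; the arm is still gripping it and pressing down with about 20 N.

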